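# Brake lever check on a loan scooter

### The job

Check the hand brakes of the club's loan scooter, whose handlebar is clamped on the table. With the fingertips or the outside of the fingers, press the long brake lever in towards its grip until it stops short of the bar, keep it in for a moment and let it spring all the way back; then press the short lever in to its stop in the same way and finish while still holding it in there. Do not force the levers, do not grasp anything or touch the rubber grips, and leave the other things on the table where they are.

Things in the scene. Friction and masses are not known exactly. Their poses are not given: they have to be found in the camera images.
- handlebar: Scooter T-bar, fixed, stem upright in a 150 x 110 x 14 mm base plate on the table. Origin: centre of the plate's underside. Own y runs along the bar, z up, -x is the side where both levers stand (towards the robot). Bar: 22 mm tube, 460 mm long, centre line 120 mm above the table. Lever brackets at own y = +85 and -85 mm reach 45 mm out to -x. The space under the levers is open.
- grip_left: Black rubber grip on the handlebar's own +y end, behind the long lever: 32 mm thick (38 mm at the end flange), 125 mm long. Origin at its centre, on the bar's centre line, own y along the bar. Not to be touched.
- grip_right: Black rubber grip on the handlebar's own -y end, behind the short lever, same size and axes. Not to be touched.
- long_lever (a joint): Long dark-metal brake lever on the bar's +y half, pin at handlebar (-40, +85) mm. 0 = released, grows when pressed; hard stop 0.28 rad, 16 mm short of the grip. Blade 8 mm thick, 16 mm tall, 120 mm above the table, runs along the bar 18 to 115 mm outboard of the pin, ball end 16 mm; released, its outer face is 76 mm from the bar's centre line. Spring: 5 N at the pad released, 9 N at stop; springs back.
- long_lever_pad (a point): Pressing point on the outer (-x, away from the bar) face of the long lever's blade, 85 mm outboard of its pin, at mid height of the blade; moves with the lever. Released, its axes are the handlebar's: press towards +x. From released to stop it travels about 25 mm.
- short_lever (a joint): Short dark-metal brake lever on the bar's -y half, pin at handlebar (-40, -85) mm. 0 = released, grows when pressed; hard stop 0.34 rad, 20 mm short of the grip. Blade like the long one's, but only 18 to 78 mm outboard of the pin. Spring: 6.5 N at the pad released, 14 N at stop; springs back.
- short_lever_pad (a point): Pressing point on the outer (-x) face of the short lever's blade, 60 mm outboard of its pin, at mid height; moves with the lever. Released, its axes are the handlebar's: press towards +x. From released to stop it travels about 24 mm.
- spanner: Bystander: steel spanner, 150 mm, lying on the table on the levers' side of the bar. Origin near its middle.
- driver: Bystander: screwdriver with black handle, 170 mm, lying beyond the bar. Origin near its middle.
- parts_box: Bystander: small cardboard box, 70 x 50 x 30 mm, on the levers' side, between the two levers. Origin: centre of its underside.
- mug: Bystander: white mug, 76 mm wide, 85 mm high, beyond the bar. Origin: centre of its underside.
- drink: Bystander: brown glass bottle, 60 mm wide, 200 mm high, beyond the bar behind the stem. Origin: centre of its underside.
- tape: Bystander: roll of brown tape, 90 mm across, 22 mm high, on the table by the end of the short lever. Origin: centre of its underside.
- wheel: Bystander: grey scooter wheel lying flat, 100 mm across, 24 mm high, to the robot's right. Origin: centre of its underside.

How it is judged:
By the outcome, as a careful person would: the job done as asked, in the order asked, and still so for the second after the job is handed in, while the arm keeps its last pose, push and grip.
It also fails if it takes over 51 s, if anything falls off the work surface, if the arm or the gripper's body presses on something with over 40 N, if the wrist force passes 120 N, or if a joint passes its speed limit or range.

### The arm

A 6-joint arm with a two-finger parallel gripper is mounted at the origin on the work surface. World frame = base frame: x ahead of the robot, y to its left, z up, the work surface at z = 0. Lengths are in m, angles in degrees, forces in N, time in s.
With the tool pointing down it reaches from about 0.3 to 0.875 m from the base axis. Payload 6.4 kg.
Tool frame: the origin (TCP) lies between the finger pads; the fingertips stand robot.tip_extent ahead of it and the grasp point (between the pads) lies 8 mm behind it (robot.tip_extent is the distance from the TCP to the fingertips, in m); z points along the fingers, x is the direction in which the jaws open and shut, and the axes are right-handed (so a half turn about z gives the same grasp; the last joint's range is limited). The gripper opens to 88 mm and grips with 3 to 60 N. Pads are 18 mm wide; open, the fingers measure 123 mm over their backs; the gripper's body (75 mm by 187 mm) begins 45 mm behind the grasp point.
Start: joints at [-87.909, 10.359, 92.074, -0, 77.567, -11.82], TCP at [0.138, -0.558, 0.25] pointing down, gripper open.
Joint ranges: [-171.53, 171.53], [-51.25, 118.39], [17.06, 147.69], [-65.23, 245.23], [0, 150.52], [-178.68, 178.68]. Speed limits (degrees/s): [147.25, 147.25, 172.46, 180, 180, 180].

### API

Orientations are given as a 3x3 rotation matrix whose columns are the frame's x, y, z axes.
In Python, from bench import sensors, eyes, ticket, robot gives the robot as it stands.
- The arm moves only by the shell command python3 -m inch 'ROWS' [FORCE]. ROWS is JSON, a list of rows, each a list of 7 numbers: the shift along the tool's x, y, z in m, then the turn, a rotation vector about the tool's x, y, z in rad, then the opening, from 0 (shut) to 1 (fully open). In form: [[tx, ty, tz, rx, ry, rz, claw], ...]. A call has 1 to 12 rows; each row is the pose to reach, as a shift and turn from the pose measured when the call began, along the tool's axes at that moment; what a row does not reach only later rows make up. A row lasts 1/10 s, in which the tool goes at most 50 mm and 8.59 degrees, less where a joint would pass 70% of its speed; a pose out of reach is approached as far as the arm can. A call with a gripper value outside its range is refused whole. The fingers move at their own pace and stop on an object; FORCE is the grip in N (left out, the last holds). Time passes only in rows, so rows that repeat a pose let the fingers close. It gives the time, the measured TCP pose, the force and the opening at its end, in the units of the state.
- sensors.get_state(): the state, without advancing time (a new reading comes with each control period).
- eyes.get_image(name): name is "side" or "top"; returns a dict with "pixels" (480x640x3 uint8, red, green, blue), "depth" (480x640 float32, m along the optical axis (not along the pixel's ray), 0 where there is no reading), "camera_matrix" (3x3 intrinsics, pixels), "k1" (the pictures are not rectified: a ray, as slopes to the right and down, at radius r is drawn at 1 + k1 r^2 times it, then the intrinsics apply), "R" (3x3) and "t" (3): a world point X has camera coordinates R X + t. Camera axes: x right, y down, z forward; pixel columns grow to the right and rows downward; lengths in m; the calibration is good to about 2 mm. A picture is of the moment at which its call begins.
- ticket.hand_in(): hands the job in, once; it reports no verdict.
The state is a dict: "t": time; "qpos": joint angles; "dq": joint speeds; "effort": joint torques, N m; "ee_pos": TCP position; "tool_rot": TCP orientation; "force": force on the tool from outside, world axes, zero at the start; "moment": the same for the moment, N m; "width": finger opening in m.
Only numpy, scipy, OpenCV 4.12 (cv2) and the standard library are available. Lean on these libraries where they do the work, as an engineer would, in place of code of your own. Each camera call takes 0.05 s, during which the arm holds its last target.

## Working session

There is one attempt and no reset: what is moved stays moved. The work goes in short steps, Python scripts to look and compute and a shell command to move; the robot and the scene stay as the last step left them, time stands still between calls to the robot, and variables do not carry over. Pictures are saved under pics/ and viewed, and the job is handed in when it is done.

```bash
ls; mkdir -p pics; python3 - <<'E'
from bench import sensors, eyes, ticket, robot
import cv2,numpy as np
print(robot.tip_extent,[a for a in dir(robot) if a[0]!='_'])
print(sensors.get_state())
for n in("side","top"):
    d=eyes.get_image(n);cv2.imwrite(f"pics/{n}0.png",d["pixels"][:,:,::-1]);np.savez(f"pics/{n}0.npz",**d)
    print(n,d["camera_matrix"],d["k1"],d["R"],d["t"], -np.array(d["R"]).T@d["t"])
E
```

```text
pics
0.011 ['IKError', 'tip_extent']
{'t': 0.0, 'qpos': array([-8.79091537e+01,  1.04014808e+01,  9.21300071e+01, -1.02051153e-03,
        7.75654464e+01, -1.18176526e+01]), 'dq': array([ 0.01607601,  0.06510451, -0.07634704, -0.10352765, -0.05411801,
       -0.01128396]), 'effort': array([-3.57072349e-04, -4.33873236e+01, -3.41852081e+01,  7.01501383e-02,
        3.86578613e-02, -1.50976807e-04]), 'ee_pos': array([ 0.13823125, -0.55762585,  0.24882806]), 'tool_rot': array([[ 2.40375702e-01, -9.70679924e-01, -7.91063801e-05],
       [-9.70678509e-01, -2.40375489e-01,  1.69005983e-03],
       [-1.65952238e-03, -3.29462454e-04, -9.99998569e-01]]), 'force': array([ 0.29073115, -1.20485663, -0.45162093]), 'moment': array([ 0.01298789,  0.03522464, -0.04288817]), 'width': 0.0881831503705683}
side [[436.44167297   0.         317.00622102]
 [  0.         436.44167297 235.08712064]
 [  0.           0.           1.        ]] 0.03404077116753894 [[-0.87381662 -0.48572058 -0.02280419]
 [-0.25864076  0.50398727 -0.82407632]
 [ 0.41176385 -0.71419349 -0.56601959]] [0.42714756 0.26970964 0.8522697 ] [0.09207269 0.68022961 0.71440343]
top [[525.42943606   0.         321.42923085]
 [  0.         525.42943606 243.87580085]
 [  0.           0.           1.        ]] -0.10677632713857553 [[-0.02482824 -0.9992826  -0.02859784]
 [-0.98709676  0.02903203 -0.15747101]
 [ 0.15818829  0.02431911 -0.98710944]] [-0.0798548   0.56912074  1.03156892] [ 0.39661246 -0.12140708  1.10560776]
```

View pics/top0.png

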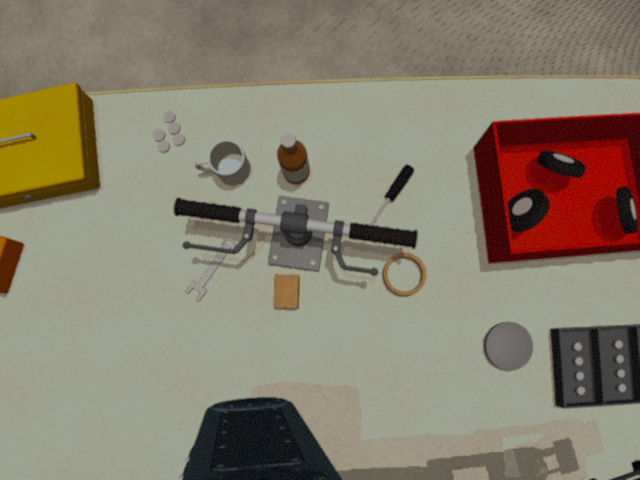

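View pics/side0.png

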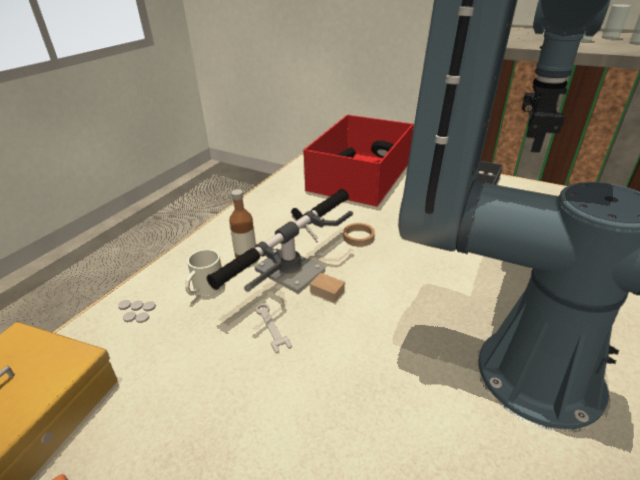

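The top view shows the bar from (178,207) to (414,239). The long lever's ball is at (186,245), the short one's at (375,272), and the box at (287,292). Next I measure them.

```bash
cat > h.py <<'E'
import numpy as np,cv2
def rays(d,uv):
    K=d["camera_matrix"];k=float(d["k1"])
    q=(np.atleast_2d(uv).astype(float)-[K[0,2],K[1,2]])/[K[0,0],K[1,1]]
    p=q.copy()
    for _ in range(15): p=q/(1+k*(p**2).sum(1,keepdims=True))
    return np.c_[p,np.ones(len(p))]
def plane(d,uv,z):
    R=d["R"];o=-R.T@d["t"];v=rays(d,uv)@R
    return o+v*((z-o[2])/v[:,2])[:,None]
def cloud(d):
    D=d["depth"];vv,uu=np.mgrid[0:480,0:640]
    r=rays(d,np.c_[uu.ravel(),vv.ravel()])*D.reshape(-1,1)
    P=(r-d["t"])@d["R"];P[D.ravel()==0]=np.nan
    return P.reshape(480,640,3)
E
python3 - <<'E'
from h import *
d=dict(np.load("pics/top0.npz"));P=cloud(d)
for n,u,v in [("table",150,300),("table2",450,320),("box",287,287),("wheel",509,346),("barL",265,220),("lball",186,245),("sball",375,272)]:
    print(n,P[v,u].round(4))
hsv=cv2.cvtColor(d["pixels"],cv2.COLOR_RGB2HSV)
# bar+grips+levers: points 0.10<z<0.16 near
m=(P[...,2]>.1)&(P[...,2]<.145)
m[:190]=0;m[300:]=0;m[:,:165]=0;m[:,430:]=0
# also bright bar & dark grips by colour
Q=P[m];print(m.sum())
vv,uu=np.where(m)
L=plane(d,np.c_[uu,vv],.12)
g=m&(hsv[...,2]<40)
vis=d["pixels"][...,::-1].copy();vis[m]=(0,0,255);vis[g]=(255,0,0)
cv2.imwrite("pics/m.png",cv2.resize(vis[180:310,150:440],None,fx=2.7,fy=2.7,interpolation=0))
E
```

```text
table [ 0.4629  0.2769 -0.0017]
table2 [ 0.4051 -0.3589 -0.0018]
box [ 0.4815 -0.022   0.0296]
wheel [ 0.3481 -0.4708  0.0272]
barL [0.6027 0.0092 0.1275]
lball [0.5589 0.1621 0.1267]
sball [ 0.4971 -0.1959  0.1293]
4798
```

View pics/m.png

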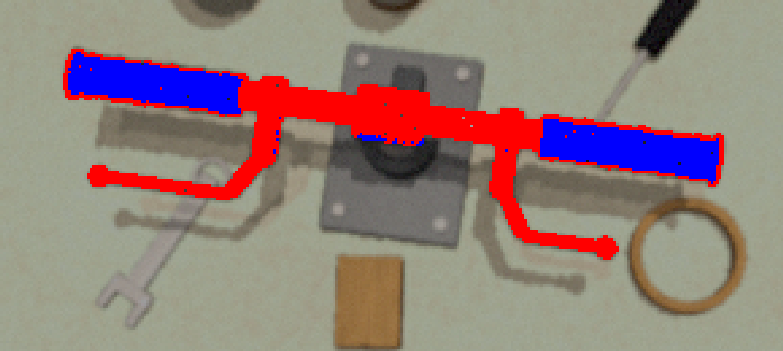

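The mask cleanly separates the bar, grips (blue) and both levers. Now I fit the handlebar frame.

```bash
python3 - <<'E'
from h import *
d=dict(np.load("pics/top0.npz"));P=cloud(d)
hsv=cv2.cvtColor(d["pixels"],cv2.COLOR_RGB2HSV)
m=(P[...,2]>.1)&(P[...,2]<.145)
m[:190]=0;m[300:]=0;m[:,:165]=0;m[:,430:]=0
vv,uu=np.where(m)
L=plane(d,np.c_[uu,vv],.120)[:,:2]
g=(hsv[...,2]<40)[vv,uu]
G=L[g]; c=np.mean([G[G[:,1]>.02].mean(0),G[G[:,1]<-.08].mean(0)],0)
y=G[G[:,1]>.05].mean(0)-G[G[:,1]<-.08].mean(0); print("grip sep",np.linalg.norm(y)); y/=np.linalg.norm(y)
x=np.array([y[1],-y[0]]);
lc=np.c_[(L-c)@x,(L-c)@y]
on=np.abs(lc[:,0])<.012
print("ends y",lc[on,1].min(),lc[on,1].max())
for s in (1,-1):
    for a in (120,150,190,210):
        k=(abs(lc[:,1]*s-a/1e3)<.004)&on
    ym=(lc[on,1].min()+lc[on,1].max())/2
print("c",c,"x",x,"y",y,"yaw",np.degrees(np.arctan2(x[1],x[0])),"ymid",ym)
for s in(1,-1):
  for a in range(90,225,5):
    k=(abs(lc[:,1]*s-a/1e3)<.002)
    lev=lc[k&(lc[:,0]<-.035),0]; gr=lc[k&(lc[:,0]>-.03),0]
    if len(lev): print(s,a,"lever %.4f %.4f"%(lev.min(),lev.max()),"grip %.4f %.4f"%(gr.min(),gr.max()))
for s in(1,-1):
  k=(lc[:,0]<-.035)&(lc[:,1]*s>0); print(s,"ball tip y",(lc[k,1]*s).max())
# side view triangulation of ball ends check: project
s=dict(np.load("pics/side0.npz"))
for n,q in(("lball",(lc[(lc[:,1]>0)&(lc[:,0]<-.035)])),("sball",lc[(lc[:,1]<0)&(lc[:,0]<-.035)])):
    e=q[np.abs(q[:,1])>np.abs(q[:,1]).max()-.014].mean(0); w=np.r_[c+x*e[0]+y*e[1],.12]
    pc=s["R"]@w+s["t"];r=pc[:2]/pc[2];r=r*(1+s["k1"]*(r@r));K=s["camera_matrix"]
    print(n,e,w,"side px",K[0,0]*r+K[:2,2])
E
```

```text
grip sep 0.3439937681565032
ends y -0.2373200010779991 0.2395915610124971
c [ 0.59765201 -0.04506858] x [ 0.9856623  -0.16873003] y [0.16873003 0.9856623 ] yaw -9.71398856844875 ymid 0.0011357799672489927
1 90 lever -0.0609 -0.0352 grip -0.0294 0.0165
1 95 lever -0.0674 -0.0357 grip -0.0300 0.0157
1 100 lever -0.0720 -0.0502 grip -0.0092 0.0110
1 105 lever -0.0748 -0.0568 grip -0.0139 0.0141
1 110 lever -0.0756 -0.0674 grip -0.0144 0.0158
1 115 lever -0.0742 -0.0680 grip -0.0150 0.0150
1 120 lever -0.0750 -0.0669 grip -0.0158 0.0162
1 125 lever -0.0756 -0.0674 grip -0.0146 0.0157
1 130 lever -0.0745 -0.0682 grip -0.0149 0.0149
1 135 lever -0.0750 -0.0669 grip -0.0140 0.0144
1 140 lever -0.0759 -0.0677 grip -0.0146 0.0155
1 145 lever -0.0745 -0.0669 grip -0.0134 0.0150
1 150 lever -0.0753 -0.0671 grip -0.0140 0.0142
1 155 lever -0.0756 -0.0680 grip -0.0148 0.0137
1 160 lever -0.0748 -0.0666 grip -0.0153 0.0148
1 165 lever -0.0753 -0.0674 grip -0.0161 0.0143
1 170 lever -0.0742 -0.0680 grip -0.0164 0.0155
1 175 lever -0.0748 -0.0669 grip -0.0174 0.0150
1 180 lever -0.0756 -0.0674 grip 
[... 660 characters left out ...]
.0742 -0.0680 grip -0.0142 0.0154
-1 135 lever -0.0752 -0.0672 grip -0.0153 0.0160
-1 140 lever -0.0744 -0.0667 grip -0.0147 0.0167
-1 145 lever -0.0755 -0.0678 grip -0.0142 0.0154
-1 150 lever -0.0750 -0.0672 grip -0.0134 0.0161
-1 155 lever -0.0745 -0.0667 grip -0.0145 0.0169
-1 160 lever -0.0774 -0.0638 grip -0.0159 0.0172
-1 165 lever -0.0788 -0.0635 grip -0.0149 0.0164
-1 170 lever -0.0761 -0.0665 grip -0.0146 0.0169
1 ball tip y 0.2079296457139423
-1 ball tip y 0.17173370454438597
lball [-0.07130764  0.20061454] [0.56121645 0.16470135 0.12      ] side px [245.93931633 287.98977269]
sball [-0.07127719 -0.16421678] [ 0.49968847 -0.19490426  0.12      ] side px [348.87692622 213.18824459]
```

```bash
python3 - <<'E'
import cv2
i=cv2.imread("pics/side0.png");cv2.imwrite("pics/sc.png",cv2.resize(i[180:360,180:400],None,fx=3.3,fy=3.3))
E
```

```text
(no output)
```

View pics/sc.png

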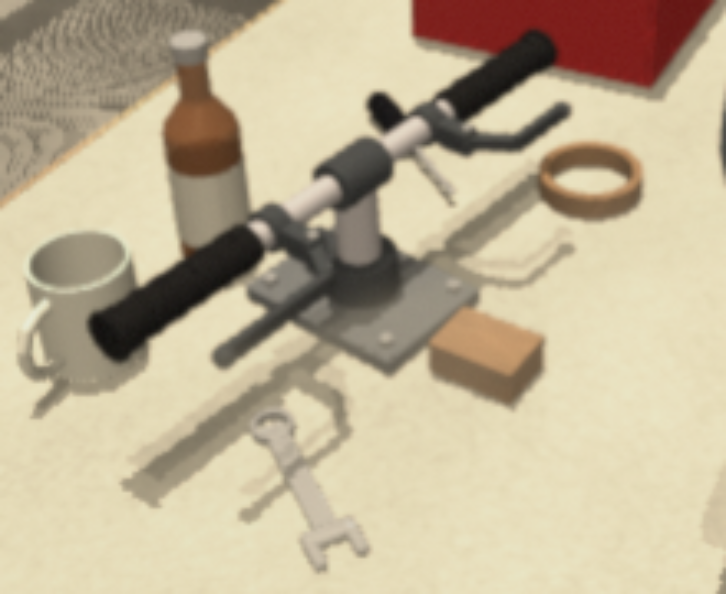

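The measurements agree with the given sizes:

| Check | Measured | Expected |
|---|---|---|
| Lever outer face from bar centre line | 75 mm | 76 mm |
| Long lever blade end | 200 mm | 200 mm |
| Short lever blade end | 164 mm | 163 mm |

The side view also confirms both ball ends to within about 2 mm. I'll press with the back of a shut finger, with tool x along handlebar +x, and turn the tool with the lever.

```bash
cat >> h.py <<'E'
from scipy.spatial.transform import Rotation as Ro
C=np.array([.5977,-.0446]);TH=np.radians(-9.71)
X=np.array([np.cos(TH),np.sin(TH)]);Y=np.array([-X[1],X[0]])
def pose(lx,ly,z,rel=0.):  # rel: turn about tool z (down)
    a=TH-rel
    return np.r_[C+X*lx+Y*ly,z],np.array([[np.cos(a),np.sin(a),0],[np.sin(a),-np.cos(a),0],[0,0,-1]])
def delta(s,p,R):
    T=s["tool_rot"];return (T.T@(p-s["ee_pos"])).round(4),Ro.from_matrix(T.T@R).as_rotvec().round(4)
def local(s):
    q=s["ee_pos"][:2]-C; T=s["tool_rot"]
    f=s["force"]
    return "t %.2f loc x %.4f y %.4f z %.4f rel %.3f  Fx %.2f Fy %.2f Fz %.2f w %.4f"%(s["t"],q@X,q@Y,s["ee_pos"][2],TH-np.arctan2(T[1,0],T[0,0]),f[:2]@X,f[:2]@Y,f[2],s["width"])
E
cat > go.py <<'E'
import sys
from h import *
from bench import sensors
s=sensors.get_state();print(local(s))
if len(sys.argv)>1: print(*delta(s,*pose(*map(float,sys.argv[1:]))))
E
python3 go.py -.125 .17 .25
```

```text
t 0.10 loc x -0.3663 y -0.5832 z 0.2489 rel 1.159  Fx -0.18 Fy -1.19 Fz -0.30 w 0.0882
[-0.5934 -0.5229 -0.    ] [-0.0012  0.0012 -1.1585]
```

```bash
python3 -m inch '[[-0.03,-0.026,0,0,0,-0.12,0],[-0.06,-0.052,0,0,0,-0.24,0],[-0.09,-0.078,0,0,0,-0.36,0],[-0.12,-0.105,0,0,0,-0.48,0],[-0.155,-0.135,0,0,0,-0.6,0],[-0.19,-0.165,0,0,0,-0.72,0],[-0.225,-0.196,0,0,0,-0.84,0],[-0.26,-0.227,0,0,0,-0.95,0],[-0.295,-0.258,0,0,0,-1.05,0],[-0.325,-0.284,0,0,0,-1.158,0],[-0.355,-0.31,0,0,0,-1.158,0],[-0.38,-0.333,0,0,0,-1.158,0]]' 20; python3 go.py -.125 .17 .25
```

```text
t: 1.3
ee_pos: [0.3704, -0.1067, 0.2495]
tool_rot: [[0.986, -0.168, 0.0], [-0.168, -0.986, 0.002], [-0.0, -0.002, -1.0]]
force: [0.5, -0.6, 0.4]
width: 0.0002
t 1.30 loc x -0.2136 y -0.0995 z 0.2495 rel -0.000  Fx 0.55 Fy -0.52 Fz 0.36 w 0.0002
[ 8.870e-02 -2.695e-01 -1.000e-04] [-0.0016  0.0002  0.0003]
```

```bash
python3 -m inch '[[0.008,-0.03,0,0,0,0,0],[0.018,-0.065,0.01,0,0,0,0],[0.03,-0.105,0.02,0,0,0,0],[0.042,-0.145,0.04,0,0,0,0],[0.055,-0.185,0.06,0,0,0,0],[0.067,-0.22,0.08,0,0,0,0],[0.078,-0.248,0.1,0,0,0,0],[0.085,-0.263,0.12,0,0,0,0],[0.0887,-0.2695,0.135,0,0,0,0],[0.0887,-0.2695,0.1415,0,0,0,0],[0.0887,-0.2695,0.1415,0,0,0,0]]'; python3 go.py -.0955 .17 .108
python3 - <<'E'
from bench import eyes
import cv2,numpy as np
a=eyes.get_image("side")["pixels"][150:390,150:450,::-1]
cv2.imwrite("pics/s1.png",cv2.resize(a,None,fx=2.5,fy=2.5))
E
```

```text
t: 2.4
ee_pos: [0.5021, 0.1441, 0.1072]
tool_rot: [[0.986, -0.168, -0.003], [-0.168, -0.986, 0.001], [-0.003, -0.001, -1.0]]
force: [-0.1, 0.2, -0.8]
width: 0.0002
t 2.40 loc x -0.1261 y 0.1698 z 0.1072 rel -0.001  Fx -0.12 Fy 0.22 Fz -0.76 w 0.0002
[ 0.0306 -0.0001 -0.0009] [-0.0008  0.003   0.0007]
```

View pics/s1.png

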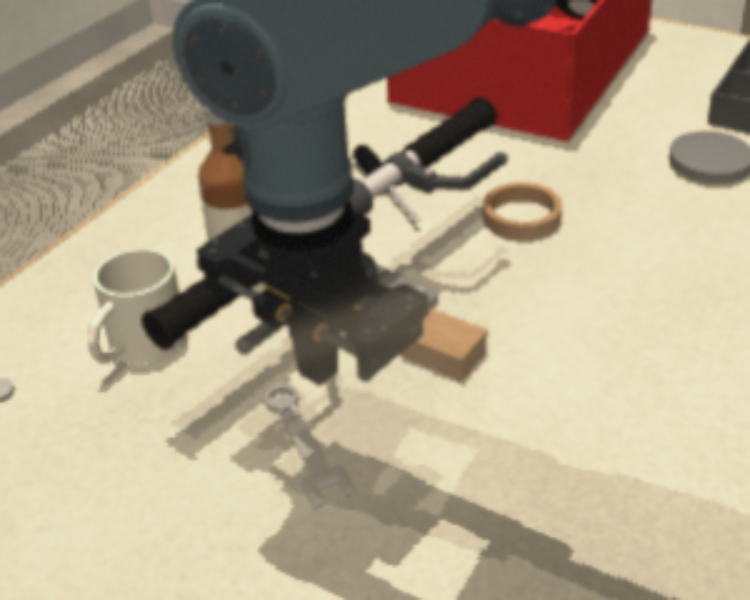

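The shut gripper sits outside the long lever, with a dark finger at about (320,345) in the crop and another piece at (375,340). I need to identify which is which before touching, so I'll project the TCP.

```bash
python3 - <<'E'
from h import *
from bench import eyes,sensors
d=eyes.get_image("side");s=sensors.get_state();T=s["tool_rot"]
P=cloud(d);a=d["pixels"][150:390,150:450,::-1].copy();a=cv2.resize(a,None,fx=2.6,fy=2.5)
a=cv2.convertScaleAbs(a,alpha=1.8,beta=30)
def pr(w):
    pc=d["R"]@w+d["t"];r=pc[:2]/pc[2];r=r*(1+d["k1"]*(r@r));K=d["camera_matrix"];return K[0,0]*r+K[:2,2]
for q,c in [((0,0,.011),(0,0,255)),((.0175,0,.011),(0,255,0)),((-.0175,0,.011),(255,0,0)),((.0175,-.009,.011),(0,255,255)),((.0175,-.009,-.05),(255,255,0))]:
    u=(pr(s["ee_pos"]+T@np.array(q))-[150,150])*[2.6,2.5];cv2.circle(a,tuple(int(k) for k in u),4,c,-1)
cv2.imwrite("pics/s2.png",a)
# cloud near fingers below body
q=(P-s["ee_pos"])@T
m=(abs(q[...,0])<.12)&(abs(q[...,1])<.06)&(q[...,2]>-.05)&(q[...,2]<.02)&(P[...,2]>.08)
print(local(s))
for z in np.arange(-.05,.02,.01):
    k=m&(q[...,2]>=z)&(q[...,2]<z+.01)
    if k.sum(): 
        h=np.histogram(q[k][:,0],np.arange(-.12,.121,.01))[0]; print(round(z,2),k.sum(),q[k].min(0).round(3),q[k].max(0).round(3),h)
E
```

```text
t 2.50 loc x -0.1249 y 0.1698 z 0.1089 rel 0.000  Fx -0.10 Fy -0.32 Fz 0.02 w 0.0002
-0.05 3 [-0.03  -0.01  -0.048] [-0.02   0.002 -0.042] [0 0 0 0 0 0 0 0 0 3 0 0 0 0 0 0 0 0 0 0 0 0 0 0]
-0.04 16 [-0.02  -0.012 -0.039] [-0.012  0.    -0.03 ] [ 0  0  0  0  0  0  0  0  0  0 16  0  0  0  0  0  0  0  0  0  0  0  0  0]
-0.03 154 [-0.019 -0.06  -0.03 ] [ 0.12   0.029 -0.02 ] [  0   0   0   0   0   0   0   0   0   0  26   4  10   5   0   0   1   1
   0   0   0   0   7 100]
-0.02 299 [-0.018 -0.059 -0.02 ] [ 0.114  0.056 -0.01 ] [ 0  0  0  0  0  0  0  0  0  0 36  9 16  6  0  0 47 38  0  0  0  0 96 51]
-0.01 172 [-0.016 -0.058 -0.01 ] [ 0.113  0.045 -0.   ] [ 0  0  0  0  0  0  0  0  0  0 29 12 16  5  0  0 31  5  0  0  0  0 47 27]
0.0 56 [-0.016 -0.051  0.   ] [0.117 0.026 0.009] [ 0  0  0  0  0  0  0  0  0  0 25  9 14  2  0  0  0  0  0  0  0  0  0  6]
0.01 6 [-0.006 -0.01   0.01 ] [ 0.007 -0.009  0.012] [0 0 0 0 0 0 0 0 0 0 0 3 3 0 0 0 0 0 0 0 0 0 0 0]
```

View pics/s2.png

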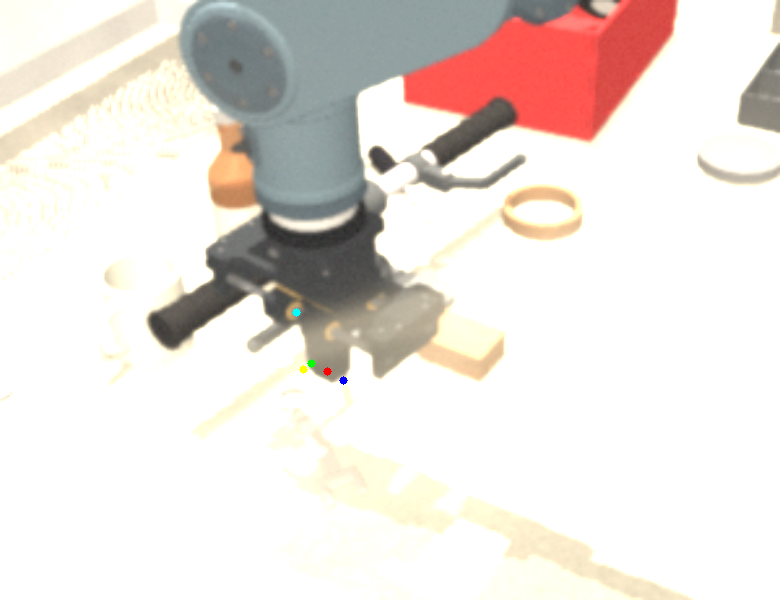

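The fingers taper around the TCP as expected (half-width about 17 mm at blade height). The other block is the body's end, which stays above z≈0.16 and clears the grips (0.139). I approach to contact.

```bash
python3 -m inch '[[0.008,0,0,0,0,0,0],[0.016,0,0,0,0,0,0],[0.023,0,0,0,0,0,0],[0.027,0,0,0,0,0,0],[0.029,0,0,0,0,0,0],[0.03,0,0,0,0,0,0]]'; python3 go.py; python3 - <<'E'
import numpy as np
# rigid rotation with lever: TCP from contact (tool x=hb x, tool y=-hb y), r rel pin
for n,sg,ly,st in(("long",1,85,.28),("short",-1,60,.34)):
    r=np.array([-76-17.5+40,ly]) # outboard positive
    for a in np.linspace(0,st,8)[1:]:
        x=r[0]*np.cos(a)+r[1]*np.sin(a);y=r[1]*np.cos(a)-r[0]*np.sin(a)
        print(n,a.round(3),"tx %.1f ty %.1f rz %.3f"%(x-r[0],-sg*(y-r[1]),sg*a))
E
```

```text
t: 3.1
ee_pos: [0.5329, 0.1386, 0.1088]
tool_rot: [[0.986, -0.169, 0.0], [-0.169, -0.986, 0.002], [-0.0, -0.002, -1.0]]
force: [-0.0, 1.0, -0.6]
width: 0.0003
t 3.10 loc x -0.0948 y 0.1697 z 0.1088 rel 0.000  Fx -0.19 Fy 1.01 Fz -0.57 w 0.0003
long 0.04 tx 3.4 ty -2.1 rz 0.040
long 0.08 tx 7.0 ty -4.0 rz 0.080
long 0.12 tx 10.6 ty -5.8 rz 0.120
long 0.16 tx 14.2 ty -7.4 rz 0.160
long 0.2 tx 18.0 ty -8.9 rz 0.200
long 0.24 tx 21.7 ty -10.3 rz 0.240
long 0.28 tx 25.6 ty -11.5 rz 0.280
short 0.049 tx 3.0 ty 2.5 rz -0.049
short 0.097 tx 6.1 ty 4.9 rz -0.097
short 0.146 tx 9.3 ty 7.1 rz -0.146
short 0.194 tx 12.6 ty 9.2 rz -0.194
short 0.243 tx 16.0 ty 11.1 rz -0.243
short 0.291 tx 19.5 ty 12.8 rz -0.291
short 0.34 tx 23.1 ty 14.4 rz -0.340
```

```bash
python3 -m inch '[[0.001,0,0,0,0,0,0],[0.0027,-0.001,0,0,0,0.02,0],[0.0044,-0.002,0,0,0,0.04,0],[0.0062,-0.003,0,0,0,0.06,0],[0.008,-0.004,0,0,0,0.08,0],[0.0098,-0.005,0,0,0,0.1,0],[0.0116,-0.0058,0,0,0,0.12,0],[0.0134,-0.0066,0,0,0,0.14,0],[0.0152,-0.0074,0,0,0,0.16,0],[0.0152,-0.0074,0,0,0,0.16,0]]'; python3 go.py
```

```text
t: 4.1
ee_pos: [0.5487, 0.1434, 0.1084]
tool_rot: [[0.946, -0.325, -0.002], [-0.325, -0.946, 0.001], [-0.002, -0.001, -1.0]]
force: [-5.7, -1.6, 1.4]
width: 0.0004
t 4.10 loc x -0.0800 y 0.1771 z 0.1084 rel 0.162  Fx -5.40 Fy -2.51 Fz 1.37 w 0.0004
```

```bash
python3 -m inch '[[0.0017,-0.001,0,0,0,0.02,0],[0.0035,-0.002,0,0,0,0.04,0],[0.0052,-0.003,0,0,0,0.06,0],[0.007,-0.004,0,0,0,0.08,0],[0.0088,-0.005,0,0,0,0.1,0],[0.0088,-0.005,0,0,0,0.1,0],[0.0088,-0.005,0,0,0,0.1,0]]'; python3 go.py;python3 - <<'E'
from bench import sensors
for i in range(1): print(sensors.get_state()["force"])
E
```

```text
t: 4.8
ee_pos: [0.5579, 0.1455, 0.1082]
tool_rot: [[0.908, -0.419, -0.004], [-0.419, -0.908, 0.002], [-0.004, 0.0, -1.0]]
force: [-7.4, -1.3, 3.1]
width: 0.0004
t 4.80 loc x -0.0713 y 0.1807 z 0.1082 rel 0.262  Fx -7.10 Fy -2.53 Fz 3.07 w 0.0004
[-7.42732239 -1.29588107  3.07095549]
```

```bash
python3 -m inch '[[0.001,-0.0004,0,0,0,0.01,0],[0.0018,-0.0008,0,0,0,0.018,0],[0.0018,-0.0008,0,0,0,0.018,0]]'; python3 go.py; python3 -m inch '[[0.0006,0,0,0,0,0,0],[0.0012,0,0,0,0,0,0],[0.0012,0,0,0,0,0,0]]'; python3 go.py
```

```text
t: 5.1
ee_pos: [0.5592, 0.1459, 0.1081]
tool_rot: [[0.9, -0.436, -0.005], [-0.436, -0.9, 0.002], [-0.006, 0.001, -1.0]]
force: [-6.5, 0.2, 4.7]
width: 0.0003
t 5.10 loc x -0.0701 y 0.1813 z 0.1081 rel 0.281  Fx -6.47 Fy -0.89 Fz 4.68 w 0.0003
t: 5.4
ee_pos: [0.5595, 0.146, 0.108]
tool_rot: [[0.9, -0.436, -0.007], [-0.436, -0.9, 0.003], [-0.008, 0.001, -1.0]]
force: [-7.3, 0.9, 4.4]
width: 0.0005
t 5.40 loc x -0.0698 y 0.1814 z 0.1080 rel 0.282  Fx -7.31 Fy -0.29 Fz 4.35 w 0.0005
```

```bash
python3 -m inch '[[0.001,0,0,0,0,0,0],[0.002,0,0,0,0,0,0],[0.003,0,0,0,0,0,0],[0.003,0,0,0,0,0,0]]'; python3 go.py; python3 - <<'E'
from h import *
from bench import eyes
for n,(a,b,c,e) in {"side":(180,380,180,400),"top":(180,310,150,440)}.items():
    d=eyes.get_image(n);np.savez(f"pics/{n}2.npz",**d)
    cv2.imwrite(f"pics/{n}2.png",cv2.resize(d["pixels"][a:b,c:e,::-1],None,fx=2.7,fy=2.7))
E
```

```text
t: 5.8
ee_pos: [0.5615, 0.1459, 0.1079]
tool_rot: [[0.9, -0.437, -0.009], [-0.437, -0.9, 0.004], [-0.01, -0.0, -1.0]]
force: [-7.3, 3.3, 3.9]
width: 0.0005
t 5.80 loc x -0.0678 y 0.1816 z 0.1079 rel 0.282  Fx -7.78 Fy 1.98 Fz 3.87 w 0.0005
```

View pics/side2.png

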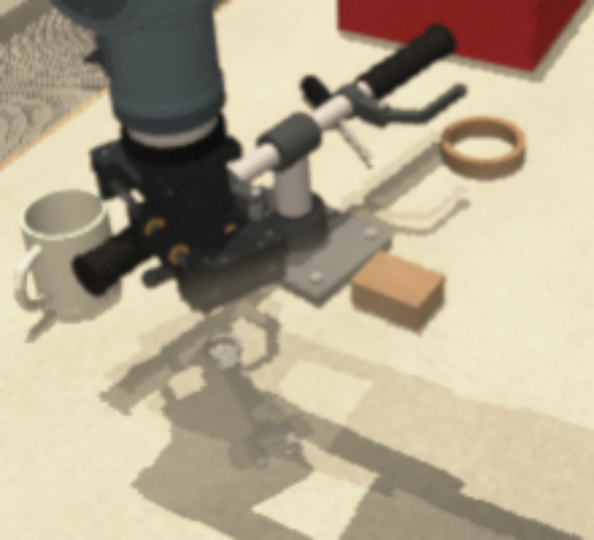

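View pics/top2.png

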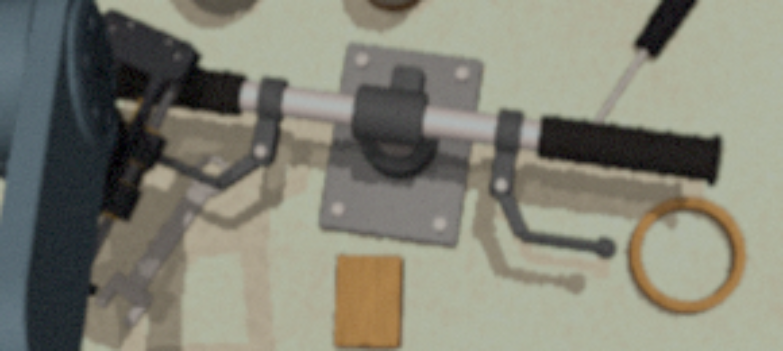

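The long lever is swung well in: its blade now runs from about (222,185) to (165,155) in the top crop, and the gripper body overhangs the grip. I measure the lever angle and the body's height.

```bash
cat > ang.py <<'E'
import sys
from h import *
def ang(d,sg):
    P=cloud(d);m=(P[...,2]>.105)&(P[...,2]<.14)
    vv,uu=np.where(m);L=plane(d,np.c_[uu,vv],.124)[:,:2]-C
    l=np.c_[L@X,sg*(L@Y)];out=[]
    k=(l[:,0]<-.025)&(l[:,0]>-.09)&(l[:,1]>.085)&(l[:,1]<.22);l=l[k]
    b=[]
    for y in np.arange(.108,.2,.003):
        q=l[abs(l[:,1]-y)<.0016,0]
        if len(q)>=3 and .004<np.ptp(q)<.0125: b.append((y,(q.min()+q.max())/2))
    b=np.array(b)
    if len(b)<3: return b
    p=np.polyfit(b[:,1]*0+b[:,0],b[:,1],1)
    return "angle %.3f n %d y %.3f-%.3f x at y=.125 %.4f"%(np.arctan(p[0]),len(b),b[0,0],b[-1,0],np.polyval(p,.125))
E
python3 - <<'E'
from ang import *
for f in("top0","top2"):
    d=dict(np.load(f"pics/{f}.npz"))
    for s in(1,-1): print(f,s,ang(d,s))
P=cloud(d);print("body px",P[196:200,205:209,2].round(3), P[230:234,197:201,2].round(3))
# side: lowest body points vs grip
from bench import sensors
s=sensors.get_state();print(s["moment"],local(s))
e=dict(np.load("pics/side2.npz"));Q=cloud(e);q=(Q-s["ee_pos"])@s["tool_rot"]
k=(abs(q[...,0])<.1)&(abs(q[...,1])<.04)&(Q[...,2]>.15)&(Q[...,2]<.2)
print(np.percentile(Q[k][:,2],[0,2,10]) if k.sum() else 0)
E
```

```text
top0 1 angle 0.001 n 29 y 0.108-0.192 x at y=.125 -0.0716
top0 -1 angle -0.012 n 19 y 0.108-0.171 x at y=.125 -0.0713
top2 1 angle 0.088 n 18 y 0.108-0.168 x at y=.125 -0.0605
top2 -1 angle -0.012 n 19 y 0.108-0.171 x at y=.125 -0.0713
body px [[0.204 0.202 0.204 0.204]
 [0.202 0.201 0.203 0.201]
 [0.202 0.204 0.205 0.208]
 [0.203 0.203 0.205 0.203]] [[0.205 0.205 0.207 0.202]
 [0.246 0.203 0.202 0.2  ]
 [0.244 0.204 0.202 0.197]
 [0.245 0.204 0.2   0.196]]
[0.37031253 0.8709014  0.04568378] t 5.90 loc x -0.0679 y 0.1816 z 0.1079 rel 0.282  Fx -7.76 Fy 2.41 Fz 4.25 w 0.0003
[0.15986009 0.16260463 0.16719794]
```

```bash
python3 - <<'E'
from h import *
for f in("top0","top2"):
    d=dict(np.load(f"pics/{f}.npz"))
    P=cloud(d);m=(P[...,2]>.105)&(P[...,2]<.145)
    vv,uu=np.where(m);L=plane(d,np.c_[uu,vv],.124)[:,:2]-C;l=np.c_[L@X,L@Y]
    for y in np.arange(.1,.17,.004):
        q=l[(abs(l[:,1]-y)<.002)&(l[:,0]<-.022)&(l[:,0]>-.09),0]
        if len(q): print(f,y.round(3),len(q),q.min().round(4),q.max().round(4))
E
```

```text
top0 0.1 21 -0.0727 -0.0529
top0 0.104 17 -0.0752 -0.0573
top0 0.108 12 -0.0757 -0.0657
top0 0.112 9 -0.076 -0.0684
top0 0.116 9 -0.0749 -0.0673
top0 0.12 10 -0.0754 -0.0676
top0 0.124 10 -0.076 -0.0681
top0 0.128 9 -0.0763 -0.0687
top0 0.132 10 -0.0752 -0.0673
top0 0.136 9 -0.0757 -0.0678
top0 0.14 10 -0.0763 -0.0684
top0 0.144 9 -0.0749 -0.0673
top0 0.148 11 -0.0757 -0.0676
top0 0.152 9 -0.076 -0.0681
top0 0.156 10 -0.0749 -0.067
top0 0.16 10 -0.0755 -0.0673
top0 0.164 11 -0.076 -0.0678
top0 0.168 8 -0.0747 -0.0684
top2 0.1 18 -0.063 -0.045
top2 0.104 19 -0.0673 -0.0496
top2 0.108 16 -0.0681 -0.054
top2 0.112 13 -0.0687 -0.0564
top2 0.116 10 -0.0673 -0.0594
top2 0.12 8 -0.0657 -0.0597
top2 0.124 10 -0.0662 -0.0583
top2 0.128 10 -0.0649 -0.057
top2 0.132 10 -0.0635 -0.0556
top2 0.136 9 -0.0621 -0.0545
top2 0.14 9 -0.0624 -0.0548
top2 0.144 10 -0.061 -0.0531
top2 0.148 9 -0.0597 -0.0517
top2 0.152 9 -0.0586 -0.0506
top2 0.156 6 -0.0569 -0.0509
top2 0.164 3 -0.0643 -0.0621
top2 0.168 10 -0.0747 -0.0624
```

The lever is at about 0.26 rad with 8 N and no stop reaction yet. I push a little further.

```bash
python3 -m inch '[[0.001,0,0,0,0,0,0],[0.002,0,0,0,0,0,0],[0.003,0,0,0,0,0,0],[0.003,0,0,0,0,0,0]]'; python3 go.py;  python3 -m inch '[[0.001,0,0,0,0,0,0],[0.002,0,0,0,0,0,0],[0.003,0,0,0,0,0,0],[0.003,0,0,0,0,0,0]]'; python3 go.py
```

```text
t: 6.3
ee_pos: [0.5632, 0.1459, 0.1079]
tool_rot: [[0.899, -0.437, -0.011], [-0.437, -0.899, 0.006], [-0.013, -0.001, -1.0]]
force: [-7.9, 4.5, 4.3]
width: 0.0009
t 6.30 loc x -0.0662 y 0.1820 z 0.1079 rel 0.283  Fx -8.50 Fy 3.11 Fz 4.29 w 0.0009
t: 6.7
ee_pos: [0.5634, 0.1461, 0.1077]
tool_rot: [[0.899, -0.437, -0.017], [-0.437, -0.899, 0.008], [-0.018, 0.0, -1.0]]
force: [-14.5, 2.9, 8.6]
width: 0.0004
t 6.70 loc x -0.0659 y 0.1822 z 0.1077 rel 0.283  Fx -14.77 Fy 0.39 Fz 8.59 w 0.0004
```

Force jumped to 15 N and position stalled, so this is the stop. I hold for about a second at the same push.

```bash
python3 -m inch '[[0.002,0,0,0,0,0,0],[0.002,0,0,0,0,0,0],[0.002,0,0,0,0,0,0],[0.002,0,0,0,0,0,0],[0.002,0,0,0,0,0,0],[0.002,0,0,0,0,0,0],[0.002,0,0,0,0,0,0],[0.002,0,0,0,0,0,0],[0.002,0,0,0,0,0,0],[0.002,0,0,0,0,0,0]]'; python3 go.py;python3 - <<'E'
from h import *
from bench import eyes
d=eyes.get_image("top");np.savez("pics/top3.npz",**d)
P=cloud(d);m=(P[...,2]>.105)&(P[...,2]<.145)
vv,uu=np.where(m);L=plane(d,np.c_[uu,vv],.124)[:,:2]-C;l=np.c_[L@X,L@Y];b=[]
for y in np.arange(.122,.153,.003):
    q=l[(abs(l[:,1]-y)<.002)&(l[:,0]<-.022)&(l[:,0]>-.09),0]; b.append((y,(q.min()+q.max())/2))
b=np.array(b);p=np.polyfit(*b.T,1);print(np.arctan(p[0]),np.polyval(p,.14))
E
```

```text
t: 7.7
ee_pos: [0.5633, 0.1462, 0.1077]
tool_rot: [[0.899, -0.438, -0.021], [-0.437, -0.899, 0.009], [-0.023, 0.001, -1.0]]
force: [-12.2, 1.4, 8.9]
width: 0.0001
t 7.70 loc x -0.0661 y 0.1823 z 0.1077 rel 0.283  Fx -12.26 Fy -0.65 Fz 8.85 w 0.0001
0.2812115484741344 -0.05663411653188787
```

The image gives 0.281 rad, so the long lever is at its stop. Now the release.

```bash
python3 go.py -.0935 .17 .108; python3 go.py -.135 .17 .108
```

```text
t 7.75 loc x -0.0661 y 0.1823 z 0.1077 rel 0.284  Fx -11.61 Fy -0.23 Fz 8.91 w 0.0003
[-0.0229  0.0195  0.0002] [-0.002   0.0229 -0.2835]
t 7.75 loc x -0.0661 y 0.1823 z 0.1077 rel 0.284  Fx -11.61 Fy -0.23 Fz 8.91 w 0.0003
[-0.0627  0.0311  0.0011] [-0.002   0.0229 -0.2835]
```

```bash
python3 -m inch '[[-0.005,0.0035,0,0,0,-0.05,0],[-0.009,0.007,0,0,0.01,-0.1,0],[-0.013,0.011,0,0,0.02,-0.15,0],[-0.017,0.015,0,0,0.023,-0.2,0],[-0.021,0.0185,0,0,0.023,-0.25,0],[-0.026,0.0205,0,0,0.023,-0.283,0],[-0.036,0.0235,0,0,0.023,-0.283,0],[-0.046,0.0262,0,0,0.023,-0.283,0],[-0.055,0.029,0,0,0.023,-0.283,0],[-0.0627,0.031,0,0,0.023,-0.283,0],[-0.0627,0.031,0,0,0.023,-0.283,0]]'; python3 go.py -.135 -.145 .108;python3 - <<'E'
from ang import *
from bench import eyes
d=eyes.get_image("top");print(ang(d,1),ang(d,-1))
cv2.imwrite("pics/t4.png",cv2.resize(d["pixels"][180:310,150:440,::-1],None,fx=2.7,fy=2.7))
E
```

```text
t: 8.85
ee_pos: [0.4923, 0.1461, 0.1091]
tool_rot: [[0.986, -0.169, 0.0], [-0.169, -0.986, 0.002], [-0.0, -0.002, -1.0]]
force: [-0.4, 0.5, 0.7]
width: 0.0006
t 8.85 loc x -0.1361 y 0.1702 z 0.1091 rel 0.000  Fx -0.46 Fy 0.39 Fz 0.74 w 0.0006
[0.0012 0.3152 0.0005] [-0.0019  0.     -0.0003]
angle -0.000 n 21 y 0.108-0.189 x at y=.125 -0.0717 angle -0.012 n 19 y 0.108-0.171 x at y=.125 -0.0713
```

View pics/t4.png

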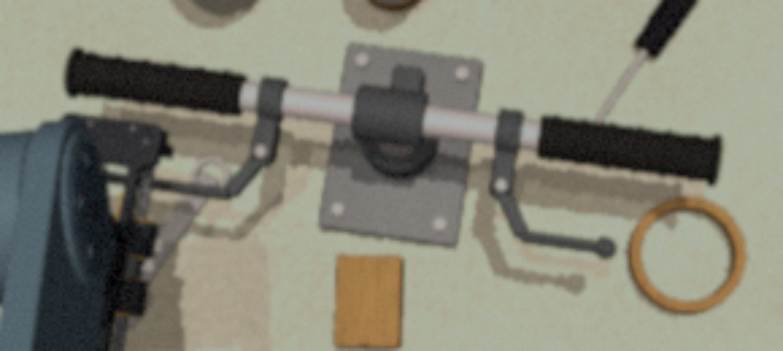

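The long lever is fully back at angle 0.000, with its blade straight again in the crop. I move across to the short lever.

```bash
python3 -m inch '[[-0.008,0.02,0,0,0,0,0],[-0.02,0.05,-0.005,0,0,0,0],[-0.03,0.085,-0.01,0,0,0,0],[-0.03,0.12,-0.01,0,0,0,0],[-0.03,0.155,-0.01,0,0,0,0],[-0.03,0.19,-0.01,0,0,0,0],[-0.03,0.225,-0.01,0,0,0,0],[-0.02,0.26,-0.005,0,0,0,0],[-0.01,0.29,0,0,0,0,0],[0.001,0.308,0,0,0,0,0],[0.001,0.3152,0.0005,0,0,0,0],[0.001,0.3152,0.0005,0,0,0,0]]'; python3 go.py -.095 -.145 .108
```

```text
t: 10.1
ee_pos: [0.4407, -0.1655, 0.1081]
tool_rot: [[0.985, -0.17, 0.001], [-0.17, -0.985, 0.002], [0.001, -0.002, -1.0]]
force: [-0.2, 1.1, -0.6]
width: 0.0006
t 10.10 loc x -0.1344 y -0.1456 z 0.1081 rel 0.002  Fx -0.37 Fy 1.05 Fz -0.56 w 0.0006
[ 0.0394 -0.0007  0.0001] [-0.0022 -0.0006 -0.0018]
```

```bash
python3 - <<'E'
from ang import *
from bench import eyes
d=eyes.get_image("top");print(ang(d,1),ang(d,-1))
cv2.imwrite("pics/t5.png",cv2.resize(d["pixels"][180:310,150:440,::-1],None,fx=2.7,fy=2.7))
E
```

```text
angle 0.001 n 29 y 0.108-0.192 x at y=.125 -0.0716 []
```

View pics/t5.png

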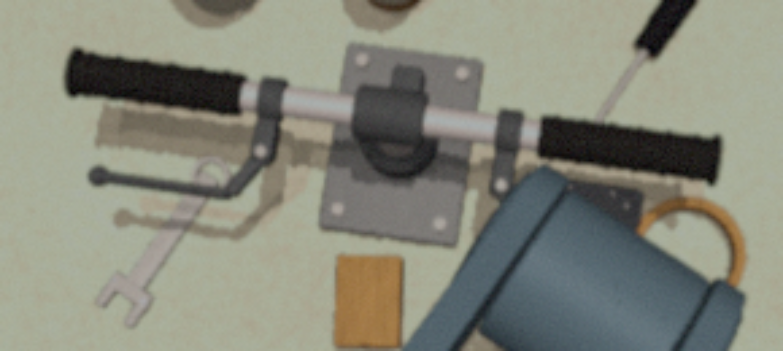

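The long lever is clearly back, with its ball at (97,176) in the crop, and the bystanders are unmoved. The arm hides the short lever from above, so I'll rely on force and pose there, plus the side view.

```bash
python3 -m inch '[[0.01,0,0,0,0,0,0],[0.02,-0.0005,0,0,0,0,0],[0.03,-0.0007,0,0,0,0,0],[0.036,-0.0007,0,0,0,0,0],[0.0394,-0.0007,0,0,0,-0.002,0],[0.0394,-0.0007,0,0,0,-0.002,0]]'; python3 go.py;python3 -m inch '[[0.002,0.0005,0,0,0,-0.01,0],[0.003,0.0015,0,0,0,-0.03,0],[0.0043,0.0025,0,0,0,-0.05,0],[0.0058,0.0037,0,0,0,-0.075,0],[0.0074,0.0049,0,0,0,-0.1,0],[0.009,0.006,0,0,0,-0.12,0],[0.0105,0.007,0,0,0,-0.145,0],[0.012,0.008,0,0,0,-0.17,0],[0.0137,0.009,0,0,0,-0.19,0],[0.0137,0.009,0,0,0,-0.19,0]]';python3 go.py
```

```text
t: 10.75
ee_pos: [0.4798, -0.1704, 0.1079]
tool_rot: [[0.986, -0.167, 0.001], [-0.167, -0.986, 0.003], [0.0, -0.003, -1.0]]
force: [-0.4, -0.4, 0.1]
width: 0.0003
t 10.75 loc x -0.0950 y -0.1439 z 0.1079 rel -0.002  Fx -0.32 Fy -0.44 Fz 0.06 w 0.0003
t: 11.75
ee_pos: [0.4901, -0.1809, 0.1074]
tool_rot: [[1.0, 0.024, -0.003], [0.024, -1.0, 0.004], [-0.003, -0.005, -1.0]]
force: [-8.0, 3.3, 4.7]
width: 0.0
t 11.75 loc x -0.0830 y -0.1525 z 0.1074 rel -0.193  Fx -8.42 Fy 1.87 Fz 4.70 w 0.0000
```

```bash
python3 -m inch '[[0.0025,0.0012,0,0,0,-0.02,0],[0.0038,0.0025,0,0,0,-0.04,0],[0.005,0.0038,0,0,0,-0.06,0],[0.0062,0.005,0,0,0,-0.08,0],[0.0075,0.0062,0,0,0,-0.1,0],[0.0088,0.0075,0,0,0,-0.12,0],[0.01,0.0085,0,0,0,-0.135,0],[0.01,0.0085,0,0,0,-0.135,0]]';python3 go.py -.0704 -.1594 .108 -.34
```

```text
t: 12.55
ee_pos: [0.4979, -0.1881, 0.1065]
tool_rot: [[0.987, 0.159, -0.009], [0.16, -0.987, 0.007], [-0.008, -0.009, -1.0]]
force: [-9.3, 2.9, 5.1]
width: 0.0008
t 12.55 loc x -0.0741 y -0.1583 z 0.1065 rel -0.330  Fx -9.63 Fy 1.25 Fz 5.11 w 0.0008
[ 0.0032  0.0022 -0.0015] [-0.0086  0.0076 -0.0103]
```

```bash
python3 -m inch '[[0.0012,0.0005,-0.0005,0,0,-0.005,0],[0.0024,0.001,-0.0008,0,0,-0.01,0],[0.0036,0.0015,-0.001,0,0,-0.01,0],[0.0036,0.0015,-0.001,0,0,-0.01,0]]';python3 go.py;python3 -m inch '[[0.0012,0,0,0,0,0,0],[0.0024,0,0,0,0,0,0],[0.003,0,0,0,0,0,0],[0.003,0,0,0,0,0,0]]';python3 go.py
```

```text
t: 12.95
ee_pos: [0.499, -0.1887, 0.1067]
tool_rot: [[0.985, 0.17, -0.015], [0.17, -0.985, 0.009], [-0.013, -0.011, -1.0]]
force: [-11.2, 0.0, 3.6]
width: 0.0006
t 12.95 loc x -0.0730 y -0.1586 z 0.1067 rel -0.341  Fx -11.05 Fy -1.88 Fz 3.57 w 0.0006
t: 13.35
ee_pos: [0.4995, -0.1889, 0.1065]
tool_rot: [[0.985, 0.171, -0.02], [0.171, -0.985, 0.009], [-0.019, -0.012, -1.0]]
force: [-11.7, -2.7, 6.6]
width: 0.0009
t 13.35 loc x -0.0725 y -0.1588 z 0.1065 rel -0.342  Fx -11.13 Fy -4.65 Fz 6.57 w 0.0009
```

```bash
python3 -m inch '[[0.001,0,0,0,0.005,0,0],[0.002,0,0,0,0.01,0,0],[0.003,0,0,0,0.015,0,0],[0.004,0,0,0,0.015,0,0],[0.004,0,0,0,0.015,0,0]]';python3 go.py;python3 -m inch '[[0.001,0,0,0,0.005,0,0],[0.002,0,0,0,0.01,0,0],[0.003,0,0,0,0.01,0,0],[0.004,0,0,0,0.01,0,0],[0.004,0,0,0,0.01,0,0]]';python3 go.py
```

```text
t: 13.85
ee_pos: [0.5006, -0.1893, 0.1061]
tool_rot: [[0.985, 0.172, -0.012], [0.172, -0.985, 0.01], [-0.01, -0.012, -1.0]]
force: [-14.2, -4.8, 6.3]
width: 0.0006
t 13.85 loc x -0.0713 y -0.1590 z 0.1061 rel -0.342  Fx -13.20 Fy -7.10 Fz 6.32 w 0.0006
t: 14.35
ee_pos: [0.5016, -0.1898, 0.1058]
tool_rot: [[0.985, 0.173, -0.008], [0.173, -0.985, 0.011], [-0.006, -0.012, -1.0]]
force: [-14.7, -5.3, 6.9]
width: 0.0007
t 14.35 loc x -0.0702 y -0.1594 z 0.1058 rel -0.343  Fx -13.60 Fy -7.73 Fz 6.88 w 0.0007
```

```bash
python3 -m inch '[[0.001,0,0,0,0,0,0],[0.002,0,0,0,0,0,0],[0.003,0,0,0,0,0,0],[0.004,0,0,0,0,0,0],[0.004,0,0,0,0,0,0]]';python3 go.py;python3 - <<'E'
from h import *
from bench import eyes
for n,(a,b,c,e) in {"side":(150,330,250,470),"top":(180,310,150,440)}.items():
    d=eyes.get_image(n);np.savez(f"pics/{n}6.npz",**d)
    cv2.imwrite(f"pics/{n}6.png",cv2.convertScaleAbs(cv2.resize(d["pixels"][a:b,c:e,::-1],None,fx=2.7,fy=2.7),alpha=1.5))
E
```

```text
t: 14.85
ee_pos: [0.5018, -0.1903, 0.1055]
tool_rot: [[0.985, 0.174, -0.017], [0.174, -0.985, 0.01], [-0.015, -0.013, -1.0]]
force: [-19.2, -4.8, 10.2]
width: 0.0003
t 14.85 loc x -0.0700 y -0.1598 z 0.1055 rel -0.344  Fx -18.11 Fy -8.01 Fz 10.18 w 0.0003
```

View pics/side6.png

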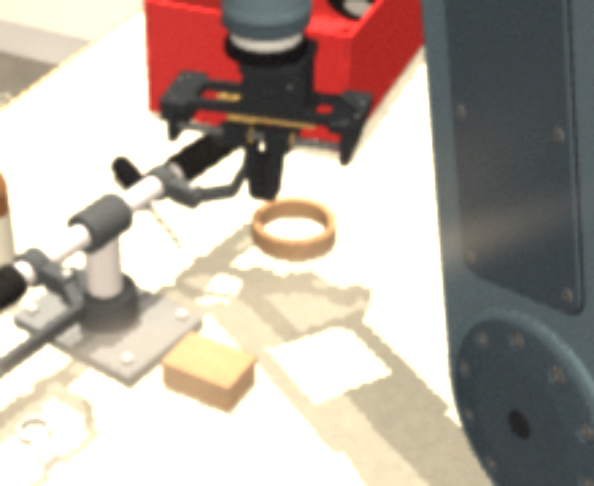

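View pics/top6.png

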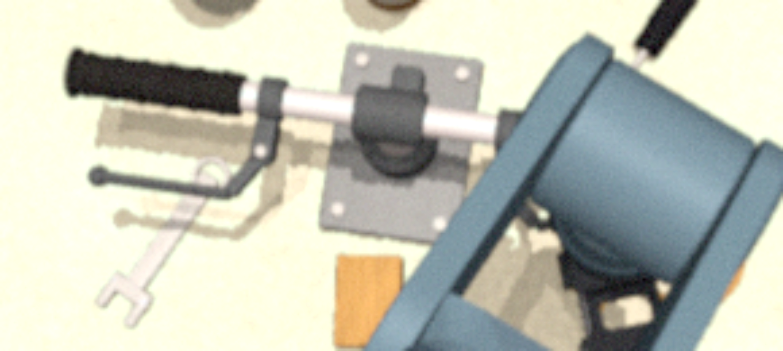

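In the side view the finger presses the short lever's blade, which is visible from about (205,193) to (245,175) in the crop. Force rose 5 N while the tool moved only 0.2 mm. I cross-check the lever angle by casting blade pixels onto its height plane.

```bash
python3 - <<'E'
from h import *
d=dict(np.load("pics/side6.npz"))
a=cv2.resize(d["pixels"][200:245,290:350,::-1],None,fx=13,fy=13,interpolation=cv2.INTER_CUBIC)
a=cv2.convertScaleAbs(a,alpha=1.5)
cv2.imwrite("pics/z6.png",a)
d=dict(np.load("pics/side6.npz"));P=cloud(d);L=P[...,:2]-C;lx=L@X;ly=-(L@Y)
m=(lx<-.035)&(lx>-.09)&(ly>.09)&(ly<.17)&(P[...,2]>.108)&(P[...,2]<.132)
for y in np.arange(.09,.17,.004):
    k=m&(abs(ly-y)<.002)
    if k.sum(): print(y.round(3),k.sum(),lx[k].min().round(4),lx[k].max().round(4),P[k][:,2].mean().round(4))
r=lambda s,a:((-.036)*np.cos(a)+s*np.sin(a)-.04,.085+s*np.cos(a)+.036*np.sin(a))
for a in(.30,.34): print(a,[tuple(np.round(r(s,a),4)) for s in(.02,.03,.04)],"outer face")
E
```

```text
0.09 10 -0.0506 -0.0409 0.1241
0.094 11 -0.0597 -0.0431 0.1223
0.098 7 -0.0596 -0.0488 0.1217
0.102 15 -0.0642 -0.0511 0.1219
0.106 13 -0.0676 -0.052 0.1223
0.11 9 -0.0698 -0.0526 0.1234
0.114 9 -0.0701 -0.0611 0.1224
0.118 5 -0.0691 -0.0617 0.1229
0.122 6 -0.0693 -0.0641 0.1212
0.126 4 -0.0679 -0.0603 0.1244
0.13 6 -0.0661 -0.0591 0.124
0.134 4 -0.0639 -0.0577 0.1259
0.138 3 -0.0621 -0.0615 0.123
0.142 5 -0.0645 -0.0571 0.126
0.146 18 -0.0695 -0.0536 0.1184
0.15 24 -0.0821 -0.0532 0.1209
0.154 42 -0.09 -0.0673 0.1206
0.158 18 -0.0898 -0.0475 0.1195
0.162 2 -0.0892 -0.0891 0.1256
0.166 2 -0.0867 -0.0408 0.1216
0.17 2 -0.085 -0.0841 0.1127
0.3 [(np.float64(-0.0685), np.float64(0.1147)), (np.float64(-0.0655), np.float64(0.1243)), (np.float64(-0.0626), np.float64(0.1339))] outer face
0.34 [(np.float64(-0.0673), np.float64(0.1159)), (np.float64(-0.0639), np.float64(0.1253)), (np.float64(-0.0606), np.float64(0.1347))] outer face
```

View pics/z6.png

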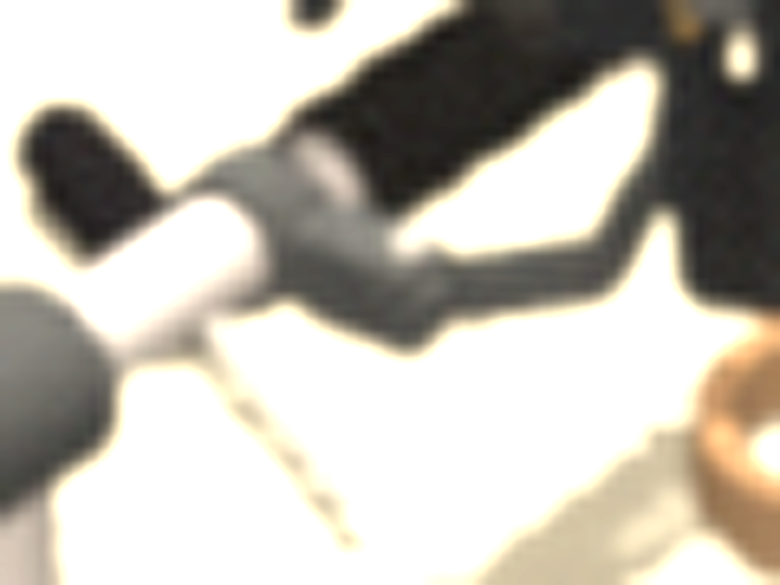

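```bash
python3 - <<'E'
from h import *
# intersect image lower/upper blade contour columns: use mid rows of dark pixels per column, cast on z=.12
for f in("side0","side6"):
    d=dict(np.load(f"pics/{f}.npz"));g=d["pixels"].astype(int).sum(2)
    P=cloud(d);L=P[...,:2]-C;lx=L@X;ly=-(L@Y)
    m=(lx<-.04)&(lx>-.095)&(ly>.108)&(ly<.158)&(P[...,2]>.105)&(P[...,2]<.14)&(g<330)
    pts=[]
    for u in range(300,356):
        r=np.where(m[:,u])[0]
        if len(r)>=3: 
            w=plane(d,[[u,(r.min()+r.max())/2]],.121)[0,:2]-C; pts.append((u,len(r),*(np.array([w@X,-(w@Y)]).round(4))))
    print(f);[print(p) for p in pts]
E
```

```text
side0
(338, 3, np.float64(-0.0719), np.float64(0.1165))
(339, 5, np.float64(-0.0739), np.float64(0.118))
(340, 6, np.float64(-0.0746), np.float64(0.1214))
(341, 5, np.float64(-0.0752), np.float64(0.1248))
(342, 5, np.float64(-0.0745), np.float64(0.1301))
(343, 5, np.float64(-0.0737), np.float64(0.1355))
(344, 6, np.float64(-0.0743), np.float64(0.1389))
(345, 5, np.float64(-0.075), np.float64(0.1424))
(346, 5, np.float64(-0.0742), np.float64(0.1478))
(347, 5, np.float64(-0.0734), np.float64(0.1533))
(348, 5, np.float64(-0.0755), np.float64(0.1548))
(349, 4, np.float64(-0.0761), np.float64(0.1583))
side6
(335, 5, np.float64(-0.0631), np.float64(0.1158))
(336, 6, np.float64(-0.0637), np.float64(0.1192))
(337, 7, np.float64(-0.0615), np.float64(0.1264))
(338, 6, np.float64(-0.0593), np.float64(0.1337))
(339, 6, np.float64(-0.0556), np.float64(0.143))
(340, 6, np.float64(-0.0547), np.float64(0.1485))
(341, 9, np.float64(-0.0524), np.float64(0.156))
(342, 11, np.float64(-0.0603), np.float64(0.1496))
(343, 12, np.float64(-0.0638), np.float64(0.1491))
(344, 12, np.float64(-0.0659), np.float64(0.1506))
(345, 12, np.float64(-0.0651), np.float64(0.1561))
(346, 11, np.float64(-0.0686), np.float64(0.1557))
(347, 11, np.float64(-0.0734), np.float64(0.1533))
(348, 12, np.float64(-0.0741), np.float64(0.1568))
(349, 12, np.float64(-0.079), np.float64(0.1543))
(350, 12, np.float64(-0.081), np.float64(0.1559))
(351, 12, np.float64(-0.0831), np.float64(0.1574))
(352, 11, np.float64(-0.0851), np.float64(0.1589))
(353, 8, np.float64(-0.0844), np.float64(0.1644))
```

The blade displacement gives about 0.33 ± 0.02 rad, which is consistent with the 0.34 stop and the stall. I hold there with a steady, moderate push and confirm nothing moves further.

```bash
python3 -m inch '[[0.003,0,0,0,0,0,0],[0.003,0,0,0,0,0,0],[0.003,0,0,0,0,0,0],[0.003,0,0,0,0,0,0],[0.003,0,0,0,0,0,0],[0.003,0,0,0,0,0,0],[0.003,0,0,0,0,0,0],[0.003,0,0,0,0,0,0]]';python3 go.py
```

```text
t: 15.75
ee_pos: [0.5016, -0.1903, 0.1056]
tool_rot: [[0.984, 0.174, -0.023], [0.175, -0.985, 0.011], [-0.021, -0.014, -1.0]]
force: [-16.2, -2.8, 10.6]
width: 0.0004
t 15.75 loc x -0.0702 y -0.1598 z 0.1056 rel -0.345  Fx -15.50 Fy -5.49 Fz 10.57 w 0.0004
```

```bash
python3 -m inch '[[0.002,0,0,0,0.005,0,0],[0.003,0,-0.001,0,0.01,0,0],[0.004,0,-0.001,0,0.012,0,0],[0.004,0,-0.001,0,0.012,0,0],[0.004,0,-0.001,0,0.012,0,0],[0.004,0,-0.001,0,0.012,0,0]]';python3 go.py; python3 -m inch '[[0.004,0,0,0,0.008,0,0],[0.004,0,0,0,0.008,0,0],[0.004,0,0,0,0.008,0,0],[0.004,0,0,0,0.008,0,0],[0.004,0,0,0,0.008,0,0],[0.004,0,0,0,0.008,0,0]]';python3 go.py
```

```text
t: 16.35
ee_pos: [0.5016, -0.1902, 0.1057]
tool_rot: [[0.984, 0.175, -0.02], [0.176, -0.984, 0.013], [-0.017, -0.016, -1.0]]
force: [-17.1, -3.0, 6.0]
width: 0.0008
t 16.35 loc x -0.0701 y -0.1597 z 0.1057 rel -0.346  Fx -16.34 Fy -5.84 Fz 6.04 w 0.0008
t: 16.95
ee_pos: [0.5017, -0.1903, 0.1055]
tool_rot: [[0.984, 0.176, -0.021], [0.176, -0.984, 0.015], [-0.018, -0.018, -1.0]]
force: [-19.5, -2.8, 12.3]
width: 0.0003
t 16.95 loc x -0.0701 y -0.1598 z 0.1055 rel -0.347  Fx -18.70 Fy -6.01 Fz 12.27 w 0.0003
```

The position is fixed (-0.0701 m) while the force rises from 16 to 19 N, so it is firmly at the stop. One final look before handing in.

```bash
python3 - <<'E'
from ang import *
from bench import eyes,sensors
d=eyes.get_image("top");print(ang(d,1))
o=dict(np.load("pics/top0.npz"));e=eyes.get_image("side")
o2=dict(np.load("pics/side0.npz"))
for n,A,B,(a,b,c,f) in(("spanner/box",d,o,(250,310,180,305)),("mug",d,o,(140,190,190,250)),("bottle",d,o,(130,185,275,310)),("wheel",d,o,(320,375,480,535)),("tape side",e,o2,(220,250,340,378))):
    print(n,np.abs(A["pixels"][a:b,c:f].astype(int)-B["pixels"][a:b,c:f]).mean().round(1))
cv2.imwrite("pics/s7.png",e["pixels"][...,::-1]);print(local(sensors.get_state()))
E
```

```text
angle 0.001 n 29 y 0.108-0.192 x at y=.125 -0.0716
spanner/box 14.2
mug 12.0
bottle 10.5
wheel 12.1
tape side 16.1
t 17.05 loc x -0.0701 y -0.1598 z 0.1055 rel -0.347  Fx -19.64 Fy -5.89 Fz 12.58 w 0.0008
```

View pics/s7.png

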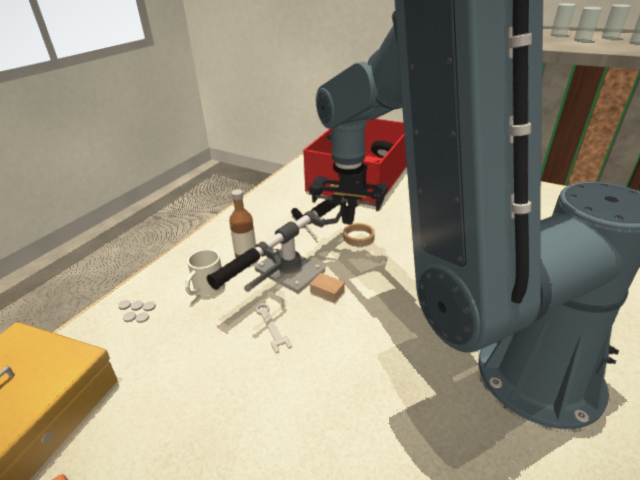

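The picture shows everything where it began: spanner (272,325), box (328,287), tape (359,234), mug (205,270). The finger is still pressing the short lever at (347,215).

```bash
python3 -c "
from bench import ticket
print(ticket.hand_in())"
```

```text
the job is handed in; nothing more can be done
None
```

Both brake levers were pressed in the order asked, and I handed the job in at about 17 s with the short lever still held at its stop. I pressed with the outside of the shut fingers.

- **Long lever:** It was pressed until the force jumped to about 15 N with no further movement. The camera put it at 0.281 rad against the 0.28 rad stop. I held it there for about a second and let go; the camera then read 0.000 rad.
- **Short lever:** When I pushed harder at the end, the force rose from about 16 to 20 N without the tool moving, so it is on its stop. The arm hid it from the top camera; the rougher side-view check gave about 0.33 ± 0.02 rad, against the 0.34 rad stop.
- **Upward force:** While holding the short lever, the wrist also read about 12 N upward. I take this to be friction on the blade, but did not confirm it.
- **Surroundings:** By eye, the other things on the table are where they started. A pixel comparison with the first pictures showed a similar difference everywhere, even around the wheel, which the arm never came near. That looks like image noise, so it neither confirms nor contradicts this. The gripper body passed about 20 mm above the left grip; for the right grip I relied on the same height and the side pictures.

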